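Pop open the toothbrush-head pocket

TASK

Press the door of the white wall pocket inwards with a fingertip until the push catch lets go, and take the finger away so that the door springs ajar by itself. Then push the door wide open, to about a right angle, so that the spare toothbrush heads can be reached, and leave it standing open. Do not shift, lift or knock over the tumbler, jar, nail brush or comb.

Things in the scene. Friction and masses are not known exactly. Their poses are not given: they have to be found in the camera images.
- ledge: Green tiled ledge, fixed block 130 deep (x) x 820 long (y) x 100 high. Origin: centre of its underside, on the counter (height 0). Its long +x side looks away from the robot and carries the pocket.
- pocket: White plastic wall pocket, fixed on the ledge's far side. Origin: at counter height below the middle of the shut door's inner face. x points out of its front, away from ledge and robot, y along the ledge, z up. Box: x -50 to -3, y -65 to 65, z 22 to 120 mm. Its front is the upright door, 116 wide, 5 thick, z 26 to 116, standing proud: x 0 to 5; four toothbrush heads behind it.
- pocket_door (a joint): Door angle, rad. 0: shut and latched; grows as the free edge swings out (+x); negative: pressed in, stop at -0.045. The catch lets go at about -0.02 (2 mm at press_mark, about 3 N; 6 N is ample). As the finger withdraws, an ejector pushes the door to about 0.57 within 1 s and keeps it from reshutting. Past that only light friction (0.02 N m): it stays where left. Open stop 1.65.
- press_mark (a point): Middle of the round thumb mark (thin grey ring, 22 mm across) on the door's outer face, 92 mm from the hinge line, 80 mm above the counter; pocket (5, -34, 80) mm when shut. Moves with the door. Nearer the hinge it takes more force.
- free_edge (a point): Upper outer corner of the door's free upright edge, 116 mm from the hinge line, 116 mm above the counter; pocket (5, -58, 116) mm when shut. At 0.57 rad this edge stands about 65 mm out of the pocket's front. Moves with the door.
- hinge_top (a point): Fixed point on the upright hinge line, at the door's top, pocket (0, 58, 116) mm. At angle a the door's inner face is the upright plane from here along pocket direction (x, y) = (sin a, -cos a).
- tumbler: Steel tumbler, loose, 72 across, 100 high, standing on the ledge to one side of the pocket. Origin: centre of its underside.
- jar: Glass jar with a steel lid, loose, 64 across, 85 high, standing on the ledge on the other side of the pocket. Origin: centre of its underside.
- nail_brush: Wooden nail brush, loose, 35 x 90 x 32 high, bristles down on the counter in front of the ledge beyond the hinge side of the pocket. Origin: centre of its underside; long side along its y.
- comb: Yellow comb, loose, 160 long (its y), 33 wide, 5 thick, flat on the counter in front of the ledge beyond the free-edge side of the pocket. Origin: underside, near the middle.
There are look-alikes about, which are no part of the job. Of the things like the nail_brush, leave any that is green; of the rest the smaller one is meant.

How it is judged:
By the outcome, as a careful person would: the job done as asked, in the order asked, and still so for the second after the job is handed in, with the robot touching nothing.
It also fails if it takes over 48 s, if anything falls off the work surface, if the arm or the gripper's body presses on something with over 40 N, if the wrist force passes 120 N, or if a joint passes its speed limit or range.

ROBOT

A 6-joint arm with a two-finger parallel gripper is mounted at the origin on the work surface. World frame = base frame: x ahead of the robot, y to its left, z up, the work surface at z = 0. Lengths are in m, angles in rad, forces in N, time in s.
With the tool pointing down it reaches from about 0.35 to 0.775 m from the base axis. Payload 5.5 kg.
Tool frame: the origin (TCP) lies at the very end of the fingers, on their centre line; the grasp point (between the pads) lies 19 mm behind it; z points along the fingers, x is the direction in which the jaws open and shut, and the axes are right-handed (so a half turn about z gives the same grasp; the last joint's range is limited). The gripper opens to 85 mm and grips with 20 to 120 N. Pads are 22 mm wide; open, the fingers measure 114 mm over their backs; the gripper's body (76 mm by 85 mm) begins 54 mm behind the grasp point. The pads swing forward as they close: fully open they stand 13 mm farther back than shut.
Start: joints at [1.198, 0.313, 0.046, 1.304, 0, 1.431], TCP at [0.133, 0.56, 0.231] pointing down, gripper open.
Joint ranges: [-2.76, 2.76], [-0.86, 1.69], [-1.03, 1.26], [-2.2, 2.34], [-1.47, 1.5], [-3.14, 3.14]. Speed limits (rad/s): [2.57, 2.57, 3.14, 3.14, 3.14, 3.14].

INTERFACE

Orientations are given as a unit quaternion [w, x, y, z].
In Python, from workcell import env gives the robot as it stands.
- The arm moves only by the shell command python3 -m inch 'ROWS' [FORCE]. ROWS is JSON, a list of rows, each a list of 7 numbers: the turn, a rotation vector about the tool's x, y, z each as a share of 8 degrees, from -1 to 1, then the shift along the tool's x, y, z each as a share of 0.05 m, from -1 to 1, then the closure, from 0 (fully open) to 1 (shut). A call has 1 to 12 rows; each row shifts and turns the commanded pose from where the row before left it, along the tool's axes as they then stand; what a row does not reach is not made up. A row lasts 1/10 s, in which the tool goes at most 50 mm and 8.59 degrees, less where a joint would pass 70% of its speed; a pose out of reach is approached as far as the arm can. A call with a number of a shift or a turn outside -1 to 1 is refused whole. A call with a gripper value outside its range is refused whole. The fingers move at their own pace and stop on an object; FORCE is the grip in N (left out, the last holds). Time passes only in rows, so rows that do not move let the fingers close. It gives the time, the measured TCP pose, the force and the opening at its end, in the units of the state.
- env.get_state(): the state, without advancing time (a new reading comes with each control period).
- env.read_camera(name): name is "scene" or "top"; returns the picture (480x640x3 uint8, red, green, blue); there is no depth.
- env.calibration(name): a dict with "fx", "fy", "cx", "cy" (pixels), "rvec" (rotation vector, rad) and "tvec" (3), from world to camera coordinates, as OpenCV has them. Camera axes: x right, y down, z forward; pixel columns grow to the right and rows downward; lengths in m; the calibration is good to about 2 mm. A picture is of the moment at which its call begins. calibration takes no time and is no camera call.
- env.hand_in(): hands the job in, once; it reports no verdict.
The state is a dict: "clock": time; "joint_pos": joint angles; "qvel": joint speeds; "tau": joint torques, N m; "tcp_pos": TCP position; "orientation": TCP orientation; "wrist_force": force on the tool from outside, world axes, zero at the start; "ft_torque": the same for the moment, N m; "finger_gap": finger opening in m.
Only numpy, scipy, OpenCV 4.12 (cv2) and the standard library are available. Lean on these libraries where they do the work, as an engineer would, in place of code of your own. Each camera call takes 0.05 s, during which the arm holds its last target.

## Working session

There is one attempt and no reset: what is moved stays moved. The work goes in short steps, Python scripts to look and compute and a shell command to move; the robot and the scene stay as the last step left them, time stands still between calls to the robot, and variables do not carry over. Pictures are saved under pics/ and viewed, and the job is handed in when it is done.

```bash
ls; mkdir -p pics
python3 - <<'E'
from workcell import env
import cv2
s=env.get_state();print(s)
for n in("scene","top"):
    im=env.read_camera(n);cv2.imwrite(f"pics/{n}0.png",im[:,:,::-1]);print(env.calibration(n))
E
```

```text
pics
{'clock': 0.0, 'joint_pos': array([ 1.19839958e+00,  3.14028937e-01,  4.49874139e-02,  1.30360036e+00,
       -4.62740075e-05,  1.43119196e+00]), 'qvel': array([ 0.0001298 ,  0.00095515,  0.0005791 ,  0.00044492,  0.00101768,
       -0.00020214]), 'tau': array([-2.97248862e-04, -4.80629718e+01,  2.98533797e+01,  1.93732849e-02,
       -2.28031176e-04, -9.92490271e-06]), 'tcp_pos': array([0.13248832, 0.55900509, 0.23039609]), 'orientation': array([ 4.85986024e-04,  7.84440689e-01,  6.20203154e-01, -7.84777245e-04]), 'wrist_force': array([ 0.66147164, -0.31184507, -0.17695836]), 'ft_torque': array([-0.03900469,  0.04636439, -0.02069417]), 'finger_gap': 0.08547475996257857}
{'fx': 513.6355369541162, 'fy': 513.6355369541162, 'cx': 314.06066311308786, 'cy': 238.38087998552393, 'rvec': array([ 1.90652348,  1.500156  , -0.63275132]), 'tvec': array([-0.17148241, -0.27753725,  1.4935181 ])}
{'fx': 600.990553319456, 'fy': 600.990553319456, 'cx': 326.4480117028726, 'cy': 238.39103276273406, 'rvec': array([ 2.12697323, -2.14897287,  0.1704971 ]), 'tvec': array([0.02920929, 0.5310297 , 1.14432909])}
```

View pics/scene0.png

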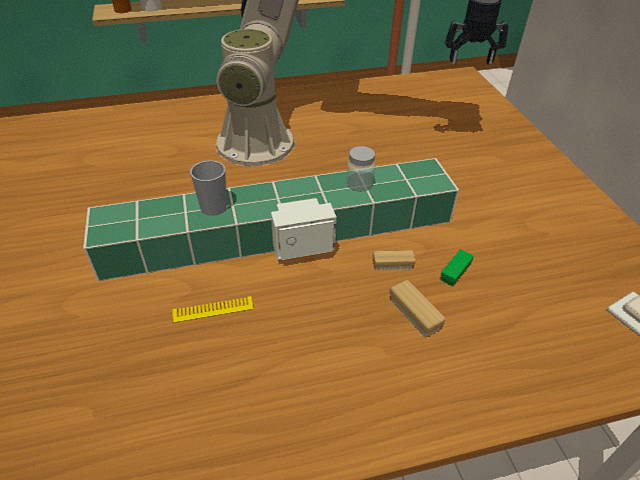

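View pics/top0.png

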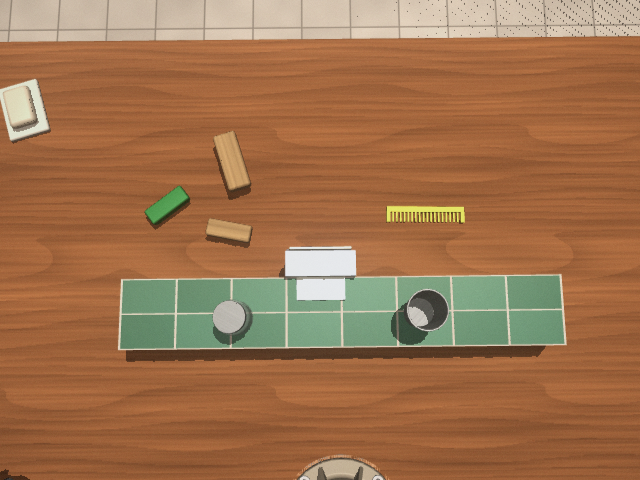

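```bash
cat > h.py <<'E'
import numpy as np,cv2
from workcell import env
def cal(n):
    c=env.calibration(n);K=np.array([[c['fx'],0,c['cx']],[0,c['fy'],c['cy']],[0,0,1]]);return K,np.array(c['rvec']),np.array(c['tvec'])
def proj(n,p):
    K,r,t=cal(n);return cv2.projectPoints(np.array(p,float).reshape(-1,3),r,t,K,None)[0].reshape(-1,2)
def onz(n,uv,z):
    K,r,t=cal(n);R=cv2.Rodrigues(r)[0];C=-R.T@t
    d=R.T@np.linalg.solve(K,[uv[0],uv[1],1]);return C+d*(z-C[2])/d[2]
def crop(n,im,x0,y0,w,h,s,name):
    cv2.imwrite(name,cv2.resize(im[y0:y0+h,x0:x0+w,::-1],None,fx=s,fy=s,interpolation=cv2.INTER_CUBIC))
E
python3 - <<'E'
import cv2
from h import *
a=cv2.imread("pics/scene0.png")[:,:,::-1];b=cv2.imread("pics/top0.png")[:,:,::-1]
crop(0,a,255,190,100,75,8,"pics/sc1.png")
crop(0,b,270,235,100,75,8,"pics/tc1.png")
# rough
for uv in[(121,280),(561,275),(119,350),(566,345)]:print('ledge',onz("top",uv,.1))
for uv in[(229,316)]:print('jar',onz("top",uv,.085))
for uv in[(428,310)]:print('tumb',onz("top",uv,.1))
for uv in[(229,231)]:print('brush',onz("top",uv,.03))
for uv in[(388,214),(464,214)]:print('comb',onz("top",uv,.005))
E
```

```text
ledge [0.44770948 0.40626596 0.1       ]
ledge [ 0.44859292 -0.41147014  0.1       ]
ledge [0.31977062 0.40426395 0.1       ]
ledge [ 0.32046385 -0.41133904  0.1       ]
jar [0.37976631 0.20696057 0.085     ]
tumb [ 0.38649305 -0.16193887  0.1       ]
brush [0.55031551 0.21849781 0.03      ]
comb [ 0.58669917 -0.10302778  0.005     ]
comb [ 0.58507027 -0.25885604  0.005     ]
```

View pics/sc1.png

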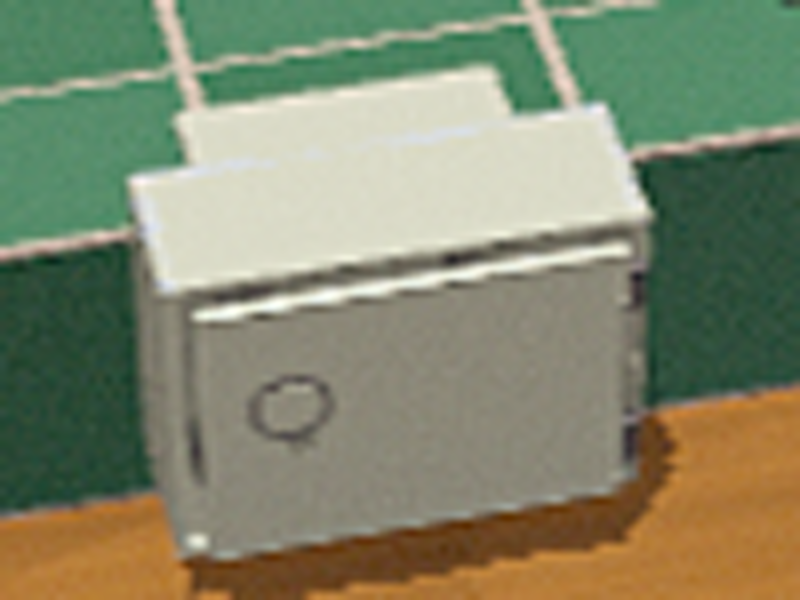

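View pics/tc1.png

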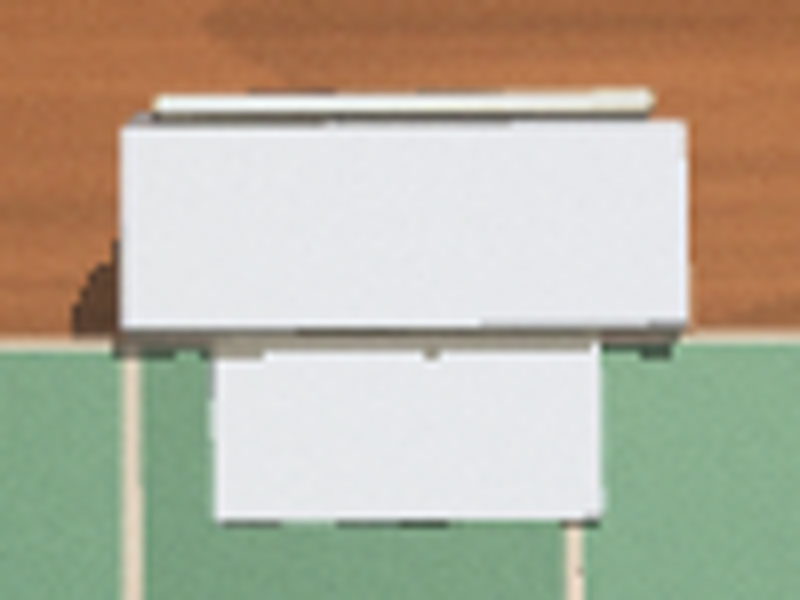

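```bash
cat > fit.py <<'E'
from h import *
from scipy.optimize import least_squares
T=[((-3,65,120),(120,125)),((-3,-65,120),(686,121)),((-50,65,120),(120,327)),((-50,-65,120),(688,326)),((5,58,116),(155,96)),((5,-58,116),(654,91))]
S=[((5,-34,80),(290,408)),((-3,-65,120),(163,292)),((-3,65,120),(650,215)),((-50,-65,120),(130,180)),((-50,65,120),(603,105)),((5,-58,116),(197,322)),((5,58,116),(632,252))]
def W(p,L):
    c,s=np.cos(p[2]),np.sin(p[2]);L=np.array(L,float)/1000
    return np.c_[p[0]+c*L[:,0]-s*L[:,1],p[1]+s*L[:,0]+c*L[:,1],L[:,2]]
def px(L,o):return (np.array([q for _,q in L])+.5)/8-.5+o
def res(p):
    return np.r_[(proj("top",W(p,[a for a,_ in T]))-px(T,(270,235))).ravel(),(proj("scene",W(p,[a for a,_ in S]))-px(S,(255,190))).ravel()]
if __name__=="__main__":
    r=least_squares(res,[.49,0,0]);print(r.x,np.round(r.fun.reshape(-1,2),1).tolist())
    P=r.x
    print('mark,edge,hinge',W(P,[(5,-34,80),(5,-58,116),(0,58,116)]))
    for a in(.57,1.2,1.57):
        for d in(80,92,116): print(a,d,W(P,[(d*np.sin(a),58-d*np.cos(a),80)]))
E
python3 fit.py
```

```text
[ 0.50051938  0.03560675 -0.00193714] [[0.2, 0.0], [0.2, -0.1], [0.1, 0.2], [0.3, -0.2], [-0.2, -0.4], [0.2, -0.3], [0.2, -0.3], [0.1, -0.1], [0.1, 0.1], [0.1, -0.6], [0.2, -0.1], [-0.0, -0.3], [0.1, -0.2]]
mark,edge,hinge [[ 0.5054535   0.00159713  0.08      ]
 [ 0.50540701 -0.02240283  0.116     ]
 [ 0.50063173  0.09360664  0.116     ]]
0.57 80 [[0.54367174 0.02617106 0.08      ]]
0.57 92 [[0.55012774 0.01605573 0.08      ]]
0.57 116 [[ 0.56303975 -0.00417495  0.08      ]]
1.2 80 [[0.57513856 0.06447364 0.08      ]]
1.2 92 [[0.58631459 0.06010369 0.08      ]]
1.2 116 [[0.60866664 0.05136378 0.08      ]]
1.57 80 [[0.58063143 0.09338797 0.08      ]]
1.57 92 [[0.59263139 0.09335516 0.08      ]]
1.57 116 [[0.6166313  0.09328956 0.08      ]]
```

```bash
python3 -m inch '[[0,0,-0.83,0,0,0,1],[0,0,-0.83,0,0,0,1],[0,0,0,-0.31,0.9,0,1],[0,0,0,-0.31,0.9,0,1],[0,0,0,-0.31,0.9,0,1],[0,0,0,-0.31,0.9,0,1],[0,0,0,-0.31,0.9,0,1],[0,0,0,-0.31,0.9,0,1],[0,0,0,-0.31,0.9,0,1]]' 40
```

```text
clock: 1.0
tcp_pos: [0.4491, 0.4496, 0.2309]
orientation: [-0.0, 0.707, 0.707, -0.0]
wrist_force: [-0.1, 0.5, 0.8]
finger_gap: 0.0002
```

Next, to in front of the pocket, then tilt so that the fingertip leads.

```bash
python3 -m inch '[[0,0,0,-0.9,0.34,0,1],[0,0,0,-0.9,0.34,0,1],[0,0,0,-0.9,0.34,0,1],[0,0,0,-0.9,0.34,0,1],[0,0,0,-0.9,0.34,0,1],[0,0,0,-0.9,0.34,0,1],[0,0,0,-0.9,0.34,0,1],[0,0,0,-0.9,0.34,0,1],[0,0,0,-0.9,0.34,0,1],[0,0,0,-0.9,0.34,0,1]]'
python3 -m inch '[[0,0,0,0,-0.6,0.8,1],[0,0,0,0,-0.6,0.8,1],[1,0,0,0,0,0,1],[1,0,0,0,0,0,1],[0,0,0,0,0,0,1]]'
```

```text
clock: 2.0
tcp_pos: [0.6172, -0.0014, 0.2309]
orientation: [-0.0, 0.707, 0.707, -0.0]
wrist_force: [1.4, -0.8, 0.3]
finger_gap: -0.0002
clock: 2.5
tcp_pos: [0.5539, 0.0006, 0.1429]
orientation: [-0.106, 0.7, 0.699, -0.105]
wrist_force: [1.3, -0.4, 0.8]
finger_gap: 0.0
```

Run:
```python
from h import *
from scipy.spatial.transform import Rotation as Ro
s=env.get_state();q=s['orientation'];R=Ro.from_quat([*q[1:],q[0]]).as_matrix();p=s['tcp_pos']
print(p,R.round(3).tolist(),s['wrist_force'])
print('to go world->tool /0.05',(R.T@(np.array([.528,.0016,.077])-p)/.05).round(3), 'per 1mm -x',(R.T@np.array([-.001,0,0])/.05).round(4))
```

```text
[0.55387684 0.00064278 0.14290867] [[0.002, 0.956, -0.295], [1.0, -0.001, 0.003], [0.002, -0.295, -0.956]] [ 1.30390099 -0.38935708  0.76728531]
to go world->tool /0.05 [ 0.015 -0.106  1.412] per 1mm -x [-0.     -0.0191  0.0059]
```

```bash
python3 -m inch '[[0,0,0,0.01,-0.05,0.47,1],[0,0,0,0,-0.05,0.47,1],[0,0,0,0,0,0.47,1],[0,0,0,0,0,0,1],[0,0,0,0,0,0,1]]'
python3 - <<'E'
from h import *
im=env.read_camera("scene");crop(0,im,235,150,120,90,6,"pics/sc2.png");s=env.get_state();print(s['tcp_pos'],s['wrist_force'])
E
```

```text
clock: 3.0
tcp_pos: [0.5333, 0.0011, 0.0855]
orientation: [-0.098, 0.701, 0.7, -0.098]
wrist_force: [1.1, 0.0, -0.2]
finger_gap: 0.0002
[0.53401434 0.0010011  0.08609177] [0.90236861 0.2525754  0.93145838]
```

View pics/sc2.png

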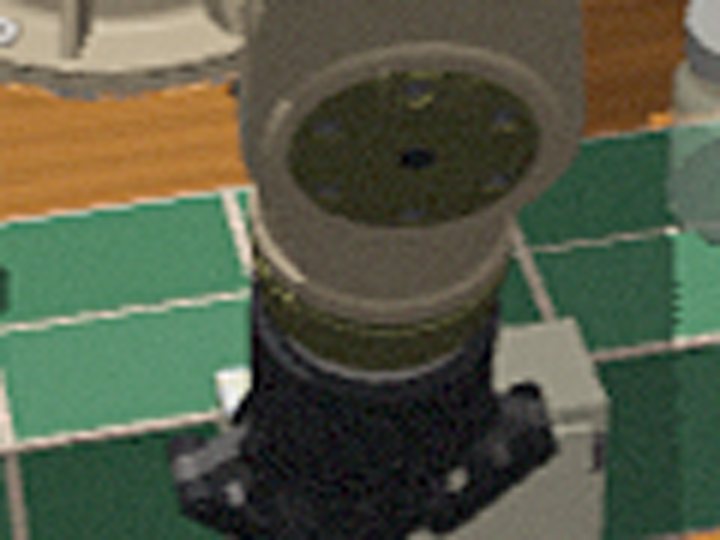

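```bash
python3 -m inch '[[0,0,0,0.01,0.04,0.13,1],[0,0,0,0,-0.06,0.018,1],[0,0,0,0,-0.06,0.018,1],[0,0,0,0,-0.06,0.018,1],[0,0,0,0,-0.06,0.018,1],[0,0,0,0,0,0,1],[0,0,0,0,0,0,1]]'
python3 - <<'E'
from h import *
im=env.read_camera("scene");crop(0,im,230,170,120,90,6,"pics/sc3.png");s=env.get_state();print(s['tcp_pos'],s['wrist_force'])
E
```

```text
clock: 3.75
tcp_pos: [0.5205, 0.0016, 0.0781]
orientation: [-0.098, 0.701, 0.7, -0.098]
wrist_force: [-0.3, 0.3, -0.8]
finger_gap: -0.0
[0.52055349 0.0016308  0.07805546] [-0.41146912  0.11829861  0.46137436]
```

View pics/sc3.png

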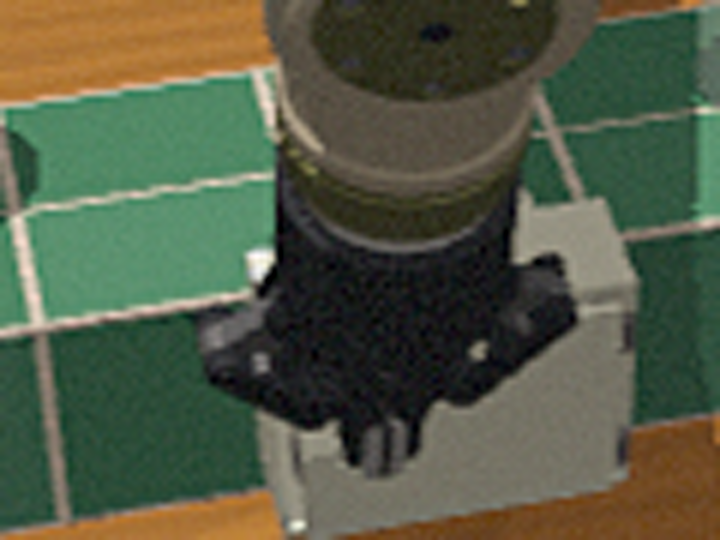

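```bash
python3 -m inch '[[0,0,0,0,-0.019,0.006,1],[0,0,0,0,-0.019,0.006,1],[0,0,0,0,-0.019,0.006,1],[0,0,0,0,-0.019,0.006,1],[0,0,0,0,-0.019,0.006,1],[0,0,0,0,0,0,1]]'
```

```text
clock: 4.4
tcp_pos: [0.5162, 0.0016, 0.0779]
orientation: [-0.098, 0.701, 0.7, -0.098]
wrist_force: [2.8, 0.4, -0.4]
finger_gap: 0.0001
```

Contact begins (2.8 N). Two or three millimetres more.

```bash
python3 -m inch '[[0,0,0,0,-0.019,0.006,1],[0,0,0,0,-0.019,0.006,1],[0,0,0,0,0,0,1]]'; python3 -m inch '[[0,0,0,0,-0.019,0.006,1],[0,0,0,0,0,0,1]]'
```

```text
clock: 4.7
tcp_pos: [0.5138, 0.0016, 0.0778]
orientation: [-0.098, 0.701, 0.7, -0.098]
wrist_force: [3.3, -0.3, -0.5]
finger_gap: 0.0001
clock: 4.9
tcp_pos: [0.5126, 0.0015, 0.0778]
orientation: [-0.098, 0.701, 0.7, -0.098]
wrist_force: [3.1, -1.1, 0.7]
finger_gap: -0.0001
```

```bash
python3 -m inch '[[0,0,0,0,-0.019,0.006,1],[0,0,0,0,0,0,1]]'; python3 -m inch '[[0,0,0,0,0.4,-0.12,1],[0,0,0,0,0.5,-0.15,1],[0,0,0,0,0.5,-0.15,1],[0,0,0,0,0.5,-0.15,1],[0,0,0,0,0.5,-0.15,1],[0,0,0,0,0.3,-0.1,1],[0,0,0,0,0,0,1],[0,0,0,0,0,0,1],[0,0,0,0,0,0,1],[0,0,0,0,0,0,1]]'
python3 - <<'E'
from h import *
im=env.read_camera("scene");crop(0,im,190,150,200,150,4,"pics/sc4.png");im=env.read_camera("top");crop(0,im,220,150,200,150,4,"pics/tc4.png")
s=env.get_state();print(s['clock'],s['tcp_pos'],s['wrist_force'])
E
```

```text
clock: 5.1
tcp_pos: [0.5123, 0.0015, 0.0779]
orientation: [-0.098, 0.701, 0.7, -0.098]
wrist_force: [5.9, -0.3, -0.4]
finger_gap: -0.0004
clock: 6.1
tcp_pos: [0.6515, 0.0016, 0.0802]
orientation: [-0.099, 0.701, 0.7, -0.099]
wrist_force: [-0.4, 0.5, -0.5]
finger_gap: 0.0004
6.2 [0.65194742 0.00155075 0.08034809] [-1.05802573  0.40620446 -0.68774125]
```

View pics/sc4.png

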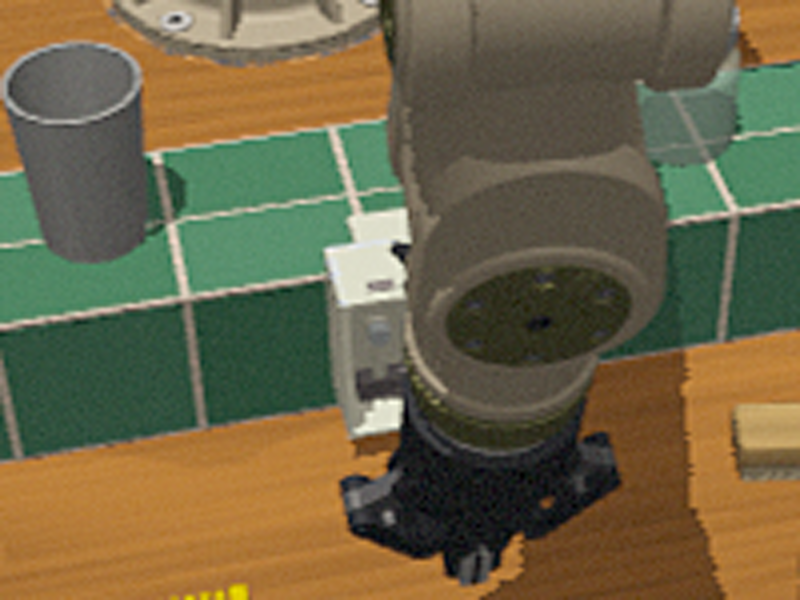

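View pics/tc4.png

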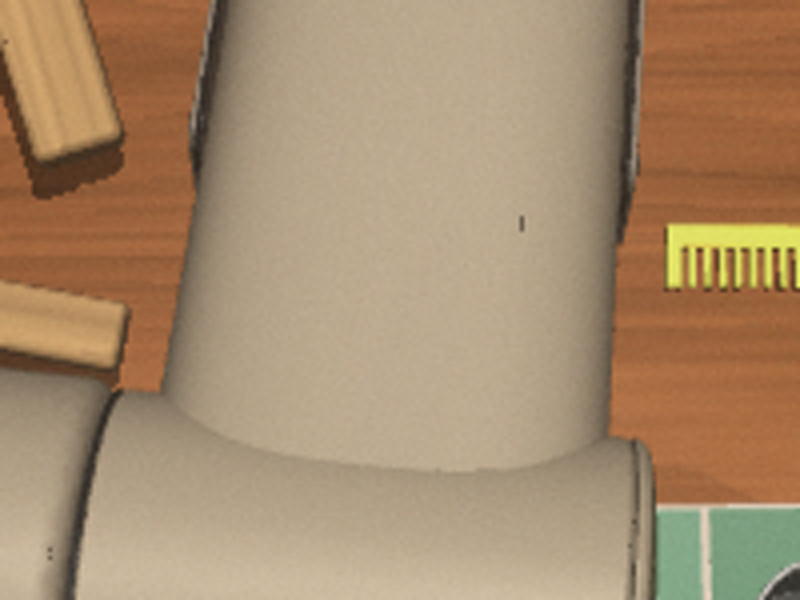

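```bash
python3 -m inch '[[-1,0,0,-0.5,0,0,1],[-1,0,0,-0.5,0,0,1],[0,0,0,-0.4,0,0,1],[0,0,0,0,0,0,1],[0,0,0,0,0,0,1]]'
python3 - <<'E'
from h import *
im=env.read_camera("scene");crop(0,im,190,150,200,150,4,"pics/sc5.png");
s=env.get_state();print(s['clock'],s['tcp_pos'],s['wrist_force'])
E
```

```text
clock: 6.7
tcp_pos: [0.6529, -0.0688, 0.0811]
orientation: [0.0, 0.708, 0.706, 0.0]
wrist_force: [0.4, 0.6, 0.3]
finger_gap: 0.0003
6.75 [ 0.65372852 -0.06840342  0.08115609] [-0.3174687  -0.35279939  0.1594984 ]
```

View pics/sc5.png

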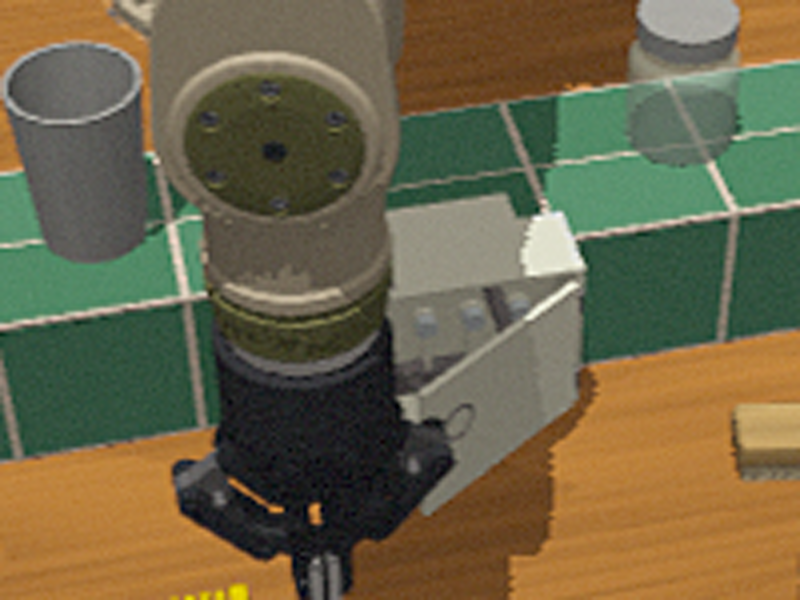

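```bash
python3 -m inch '[[0,0,0,0,-0.6,-0.1,1],[0,0,0,0,-0.6,-0.1,1],[0,0,0,0,-0.7,-0.1,1],[0,0,0,0,-0.6,0,1],[0,0,0,0,0,0,1],[0,0,0,0.4,0,0,1],[0,0,0,0.4,0,0,1],[0,0,0,0.4,0,0,1],[0,0,0,0,0,0,1]]'
python3 - <<'E'
from h import *
im=env.read_camera("scene");crop(0,im,190,150,200,150,4,"pics/sc6.png");
s=env.get_state();print(s['clock'],s['tcp_pos'],s['wrist_force'])
p=s['tcp_pos'];H=np.array([.5006,.0936])
for a in(.57,.7,.85,1.,1.15,1.3,1.4,1.5,1.55):
    d=.011*np.cos(a)+.0145*np.sin(a);r=.082
    print(a,(H+r*np.array([np.sin(a),-np.cos(a)])-d*np.array([np.cos(a),np.sin(a)])).round(4))
E
```

```text
clock: 7.65
tcp_pos: [0.5296, -0.0059, 0.0956]
orientation: [0.0, 0.706, 0.708, 0.001]
wrist_force: [-0.3, -0.6, 0.3]
finger_gap: -0.0002
7.7 [ 0.52946149 -0.00702342  0.09549598] [-0.2048561  -0.42284054  0.23699827]
0.57 [0.5305 0.0153]
0.7 [0.5398 0.0194]
0.85 [0.5502 0.0258]
1.0 [0.5598 0.034 ]
1.15 [0.5682 0.0439]
1.3 [0.5751 0.0554]
1.4 [0.5787 0.0637]
1.5 [0.5813 0.0726]
1.55 [0.5823 0.0772]
```

View pics/sc6.png

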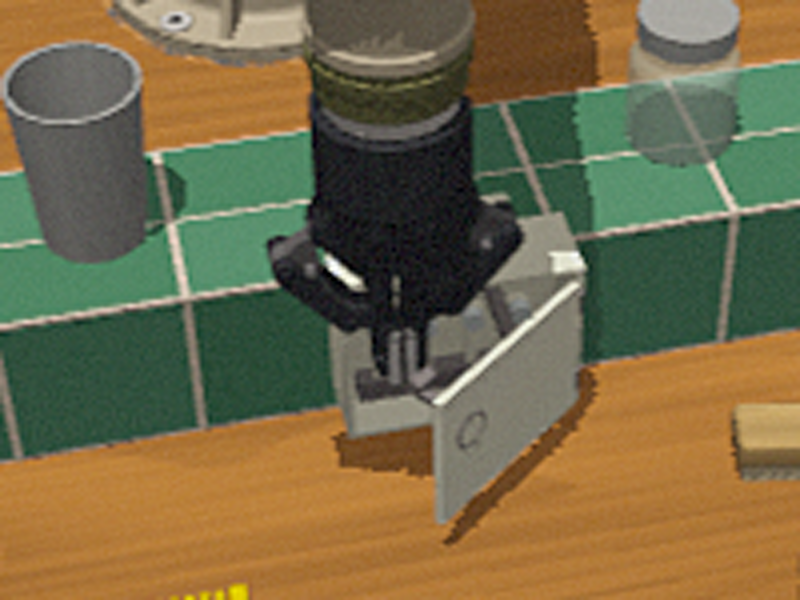

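```bash
python3 -m inch '[[0,0,0,0.15,0.105,0,1],[0,0,0,0.15,0.105,0,1],[0,0,0,0.14,0.1,0,1],[0,0,0,0.14,0.1,0,1],[0,0,0,0.12,0.1,0,1],[0,0,0,0.12,0.1,0,1],[0,0,0,0.1,0.08,0,1],[0,0,0,0.1,0.08,0,1],[0,0,0,0,0,0,1]]'
python3 - <<'E'
from h import *
im=env.read_camera("scene");crop(0,im,210,150,200,150,4,"pics/sc7.png");
s=env.get_state();print(s['clock'],s['tcp_pos'],s['wrist_force'])
E
```

```text
clock: 8.6
tcp_pos: [0.5668, 0.0433, 0.0949]
orientation: [-0.0, 0.707, 0.707, 0.0]
wrist_force: [-0.1, -0.2, -0.1]
finger_gap: 0.0
8.65 [0.56640431 0.04296749 0.09491761] [ 1.01615468 -0.08985613 -0.25059822]
```

View pics/sc7.png

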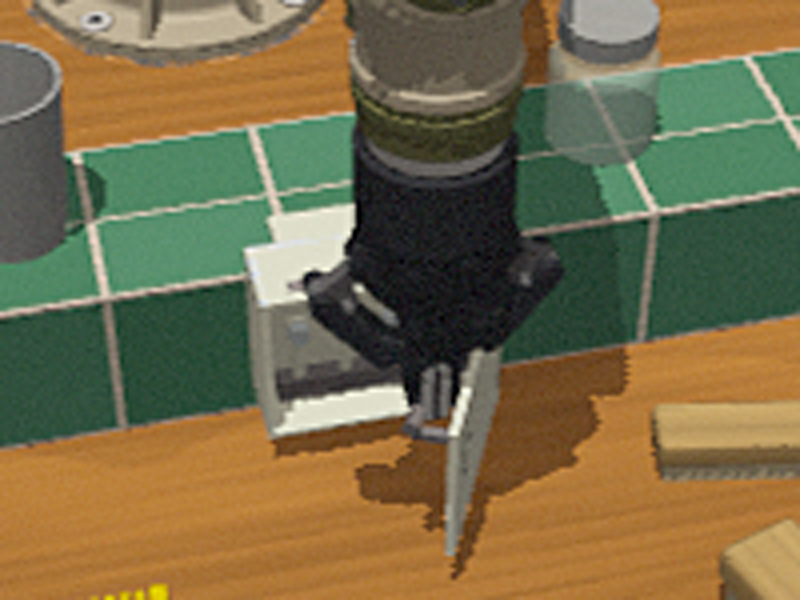

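```bash
cat > ang.py <<'E'
from fit import *
P=[ 0.50051938,0.03560675,-0.00193714]
for a in np.arange(.9,1.66,.05):
    s,c=np.sin(a),np.cos(a)
    # inner & outer free corner, top; outer bottom
    L=[(116*s,58-116*c,116),(116*s+5*c,58-116*c+5*s,116),(116*s,58-116*c,26)]
    print(round(a,2),proj("scene",W(P,L)).round(1).tolist(),proj("top",W(P,L[:2])).round(1).tolist())
E
python3 ang.py
```

```text
0.9 [[309.6, 255.0], [311.9, 255.8], [309.5, 285.5]] [[327.4, 200.4], [325.3, 198.8]]
0.95 [[312.3, 255.9], [314.7, 256.6], [312.1, 286.3]] [[324.9, 198.6], [322.7, 197.1]]
1.0 [[315.1, 256.6], [317.5, 257.3], [314.7, 287.1]] [[322.3, 196.9], [320.0, 195.6]]
1.05 [[318.0, 257.3], [320.4, 257.8], [317.4, 287.7]] [[319.6, 195.4], [317.3, 194.1]]
1.1 [[320.8, 257.9], [323.4, 258.3], [320.1, 288.3]] [[316.9, 194.0], [314.5, 192.8]]
1.15 [[323.8, 258.3], [326.3, 258.7], [322.9, 288.7]] [[314.1, 192.7], [311.7, 191.7]]
1.2 [[326.7, 258.7], [329.3, 258.9], [325.6, 289.1]] [[311.2, 191.6], [308.8, 190.6]]
1.25 [[329.7, 258.9], [332.3, 259.1], [328.4, 289.3]] [[308.3, 190.6], [305.8, 189.8]]
1.3 [[332.7, 259.1], [335.3, 259.1], [331.3, 289.5]] [[305.4, 189.7], [302.8, 189.0]]
1.35 [[335.7, 259.1], [338.3, 259.1], [334.1, 289.5]] [[302.4, 189.0], [299.8, 188.5]]
1.4 [[338.7, 259.0], [341.3, 258.9], [336.9, 289.4]] [[299.3, 188.4], [296.7, 188.0]]
1.45 [[341.7, 258.8], [344.2, 258.6], [339.7, 289.2]] [[296.3, 188.0], [293.6, 187.7]]
1.5 [[344.6, 258.5], [347.1, 258.2], [342.5, 288.9]] [[293.2, 187.8], [290.5, 187.6]]
1.55 [[347.5, 258.1], [350.0, 257.8], [345.2, 288.5]] [[290.1, 187.7], [287.4, 187.6]]
1.6 [[350.4, 257.6], [352.8, 257.2], [347.9, 288.0]] [[287.0, 187.7], [284.4, 187.8]]
1.65 [[353.2, 257.0], [355.6, 256.5], [350.5, 287.4]] [[283.9, 187.9], [281.3, 188.1]]
```

```bash
python3 -m inch '[[0,0,0,0.12,0.08,0,1],[0,0,0,0.12,0.08,0,1],[0,0,0,0.09,0.04,0,1],[0,0,0,0.09,0.04,0,1],[0,0,0,0.08,0.03,0,1],[0,0,0,0.07,0.02,0,1],[0,0,0,0.06,0.02,0,1],[0,0,0,0.05,0,0,1],[0,0,0,0,0,0,1]]'
python3 - <<'E'
from h import *
im=env.read_camera("scene");crop(0,im,230,170,160,120,5,"pics/sc8.png");
s=env.get_state();print(s['clock'],s['tcp_pos'],s['wrist_force'])
E
```

```text
clock: 9.55
tcp_pos: [0.5817, 0.0769, 0.095]
orientation: [-0.0, 0.707, 0.707, 0.0]
wrist_force: [-0.1, -0.0, -0.5]
finger_gap: -0.0001
9.6 [0.5816617  0.07680739 0.09495002] [0.4537446  0.39092273 0.67012081]
```

View pics/sc8.png

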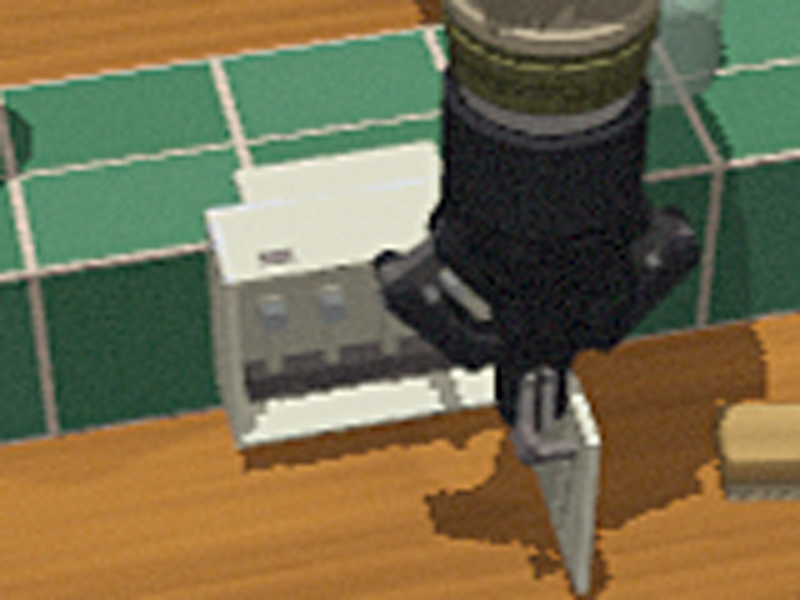

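```bash
python3 -m inch '[[0,0,0,-0.2,0,0,1],[0,0,0,-0.4,0,0,1],[0,0,0,0,0,-0.6,1],[0,0,0,0,0,-0.9,1],[0,0,0,0,0,-0.9,1],[0,0,0,0,0,-0.9,1],[0,0,0,0,0,0,1]]'
python3 -m inch '[[0,0,0,0.8,-0.1,0,1],[0,0,0,0.8,-0.1,0,1],[0,0,0,0.8,-0.1,0,1],[0,0,0,0.8,-0.1,0,1],[0,0,0,0.8,-0.1,0,1],[0,0,0,0.8,-0.1,0,1],[0,0,0,0.8,-0.1,0,1],[0,0,0,0.8,-0.1,0,1],[0,0,0,0,0,0,1]]'
python3 - <<'E'
from h import *
im=env.read_camera("scene");cv2.imwrite("pics/s9.png",im[:,:,::-1]);crop(0,im,230,170,160,120,5,"pics/sc9.png");
im=env.read_camera("top");cv2.imwrite("pics/t9.png",im[:,:,::-1])
s=env.get_state();print(s['clock'],s['tcp_pos'],s['wrist_force'])
E
```

```text
clock: 10.3
tcp_pos: [0.5848, 0.0456, 0.2673]
orientation: [0.004, 0.708, 0.706, 0.004]
wrist_force: [0.3, -0.0, -0.1]
finger_gap: -0.0004
clock: 11.2
tcp_pos: [0.541, 0.3704, 0.2588]
orientation: [-0.001, 0.706, 0.709, -0.0]
wrist_force: [0.2, 0.1, -0.3]
finger_gap: 0.0001
11.3 [0.54179388 0.36688792 0.25909582] [ 0.51617774 -0.89999277 -0.58902777]
```

View pics/sc9.png

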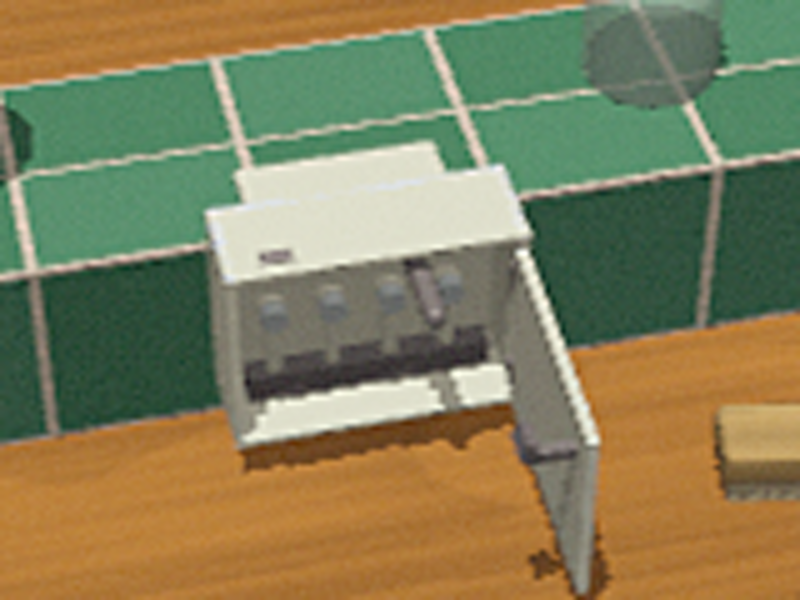

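View pics/t9.png

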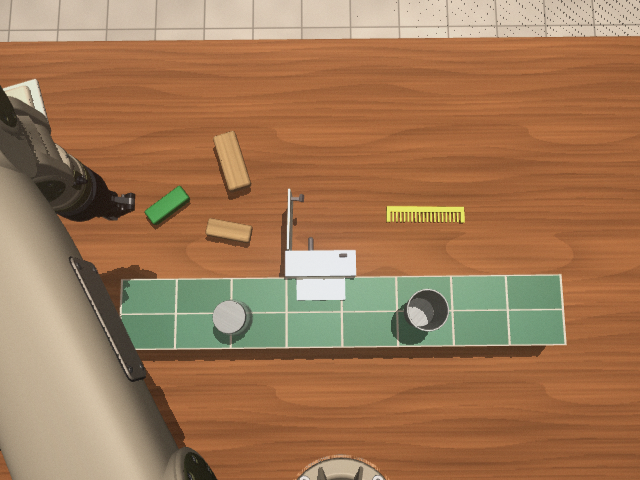

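View pics/s9.png

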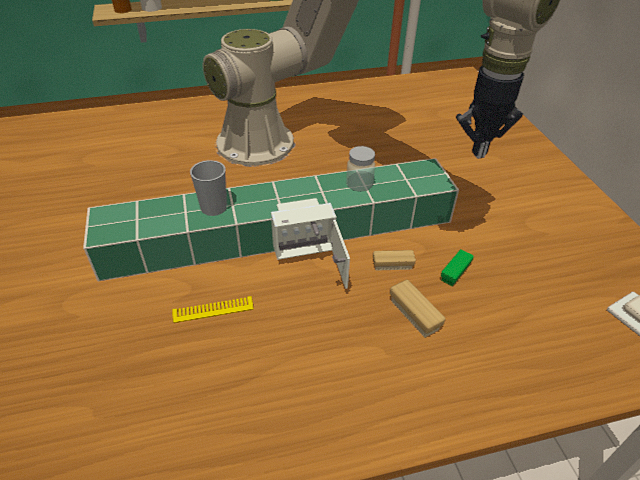

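The door stands at about 1.54 rad: its top free corner is at scene (347, 259) and top (290, 189). The tumbler, jar, brushes and comb are at the same pixels as in the first pictures. The arm is clear, so I am handing in.

```bash
python3 -m inch '[[0,0,0,0,0,0,1],[0,0,0,0,0,0,1],[0,0,0,0,0,0,1]]'; python3 -c "
from workcell import env
print(env.hand_in())"
```

```text
clock: 11.6
tcp_pos: [0.5426, 0.3653, 0.2602]
orientation: [-0.0, 0.708, 0.706, 0.0]
wrist_force: [0.6, -0.0, 0.3]
finger_gap: -0.0004
the job is handed in; nothing more can be done
None
```

The pocket door is open to about 1.54 rad (88°) and stayed there after the finger left it. I handed the job in at 11.6 s.

- **Press and release:** I pressed the thumb mark with the shut fingertips until the wrist read about 6 N, after roughly 4 mm of travel. When I drew the finger back, the door sprang ajar by itself to about 0.57 rad.
- **Opening:** I put the fingers behind the free edge and swept the door round in an arc. The wrist readings between those moves stayed around 1 N or less.
- **Last checks:** In the final pictures from both cameras the toothbrush heads are uncovered. By eye, the tumbler, jar, nail brush and comb are at the same pixels as at the start. The arm is clear of everything, with the wrist force at about zero. No check failed or disagreed.

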